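# Reset the sole press through its sunken key

### The arm

A 6-joint arm with a two-finger parallel gripper is mounted at the origin on the work surface. World frame = base frame: x ahead of the robot, y to its left, z up, the work surface at z = 0. Lengths are in m, angles in rad, forces in N, time in s.
With the tool pointing down it reaches from about 0.225 to 0.875 m from the base axis. Payload 3.4 kg.
Tool frame: the origin (TCP) lies midway between the tips of the shut fingers; the grasp point (between the pads) lies 19 mm behind it (manip.grip_point_offset is the distance from the TCP to the grasp point, in m); z points along the fingers, y is the line along which they close (so a half turn about z gives the same grasp; the last joint's range is limited). The gripper opens to 85 mm and grips with 20 to 120 N. Pads are 22 mm wide; open, the fingers measure 114 mm over their backs; the gripper's body (76 mm by 85 mm) begins 54 mm behind the grasp point. The pads swing forward as they close: fully open they stand 13 mm farther back than shut.
Start: joints at [1.185, 0.276, 1.505, -0, 1.361, -0.121], TCP at [0.151, 0.555, 0.231] pointing down, gripper open.
Joint ranges: [-2.89, 2.89], [-0.75, 2.08], [0.22, 2.7], [-1.18, 4.32], [0.11, 2.71], [-2.7, 2.7]. Speed limits (rad/s): [2.57, 2.57, 3.14, 3.14, 3.14, 3.14].

### API

Orientations are given as a unit quaternion [w, x, y, z].
In Python, from rig import manip gives the robot as it stands.
- The arm moves only by the shell command python3 -m handwheel 'ROWS' [FORCE]. ROWS is JSON, a list of rows, each an object with "translation": the shift along the tool's x, y, z in m, a list of three; "angular": the turn, a rotation vector about the tool's x, y, z in degrees, a list of three; "hand": the closure, from 0 (fully open) to 1 (shut). A call has 1 to 10 rows; each row shifts and turns the commanded pose from where the row before left it, along the tool's axes as they then stand; what a row does not reach is not made up. A row lasts 1/12 s, in which the tool goes at most 41.7 mm and 7.16 degrees, less where a joint would pass 70% of its speed; a pose out of reach is approached as far as the arm can. A call with a gripper value outside its range is refused whole. The fingers move at their own pace and stop on an object; FORCE is the grip in N (left out, the last holds). Time passes only in rows, so rows that do not move let the fingers close. It gives the time, the measured TCP pose, the force, the opening and the grip force at its end, in the units of the state.
- manip.get_state(): the state, without advancing time (a new reading comes with each control period).
- manip.get_image(name): name is "scene" or "top" or "wrist"; returns the picture (384x512x3 uint8, red, green, blue); there is no depth.
- manip.camera_info(name): a dict with "camera_matrix" (3x3 intrinsics, pixels), "eye" and "orientation" of the camera in the world; the wrist camera has in their place "tool_from_camera" (4x4, takes a point from camera to tool coordinates, whose origin is the TCP and whose axes are the flange's). Camera axes: x right, y down, z forward; pixel columns grow to the right and rows downward; lengths in m; the calibration is good to about 2 mm. A picture is of the moment at which its call begins: read the wrist's pose just before it. camera_info takes no time and is no camera call.
- manip.sign_off(): hands the job in; it is judged then, once.
The state is a dict: "clock": time; "qpos": joint angles; "qd": joint speeds; "effort": joint torques, N m; "position": TCP position; "ee_rot": TCP orientation; "contact_force": force on the tool from outside, world axes, zero at the start; "moment": the same for the moment, N m; "width": finger opening in m; "gripper_force": force on a finger pad.
Only numpy, scipy, OpenCV 4.12 (cv2) and the standard library are available. Lean on these libraries where they do the work, as an engineer would, in place of code of your own. Each camera call takes 0.05 s, during which the arm holds its last target. There are 200 camera calls.

### The job

A polish tin has been left standing over the sunken red reset key on the sole press's green control deck. Without picking it up, push the tin aside along the deck top so that it stays standing flat on the deck with both key wells fully uncovered, then reach a fingertip down into the well, press the red key all the way down for a moment and let it spring back. Do not press the yellow key, and leave the other things on the deck and bench where they are.

Things in the scene. Friction and masses are not known exactly. Their poses are not given: they have to be found in the camera images.
- deck: fixed green control deck, a flat-topped block 260 (its x) x 400 (its y) x 60 mm high; origin: centre of its underside, on the bench. Two wells with vertical walls open in its top, centred at x = -20, y = +85 and -85 mm; each mouth is 56 mm along the deck's x by 36 mm along its y, with a bright frame. One holds the red key, the other the yellow; which is which varies. Else its top is flat
- red_key_base: the black housing of the red key at the bottom of its well, fixed; origin: centre of the well's floor, 42 mm below the deck's top; axes parallel to the deck's (z up, x along the well's 56 mm side)
- yellow_key_base: the same for the yellow key, in the other well
- red_key_top (a point): centre of the top of the red key, a round button 24 mm across; at rest 20 mm below the deck's top, 22 mm above the well's floor. It moves with the key
- red_key (a joint): how far the red key is pressed (m): 0 at rest, 0.006 fully down; it sits on a spring, needs about 1.5 N to start moving and 5 N to be fully down, and springs back when let go
- yellow_key (a joint): the same for the yellow key
- tin: a flat round tin of polish, blue with a brass lid, 60 mm across, 20 mm high, roughly 0.12 kg, closed and loose; origin: centre of its underside, z up. At the start it stands on the deck's top over the mouth of the red key's well, hiding the red key; being wider than the well it slides freely over its mouth
- heel_block: the heel block, a layered wood and cork block 45 x 50 x 18 mm lying on the deck near the middle of its far edge (bystander; origin on its underside)
- hammer: a hammer lying on the bench (bystander; origin on its underside)
- last: a pale wooden shoe last with red ends, 245 mm long, about 100 mm high, on the bench (bystander; origin on its underside)
- glue_jar: a jar 70 mm across, 90 mm high, on the bench (bystander; origin on its underside)
- rasp: a rasp with wooden handle, 270 mm long, on the bench (bystander; origin on its underside)
- spool: a yellow thread spool 44 mm across, 55 mm high, on the bench (bystander; origin on its underside)
- pot: a terracotta pot 90 mm across, 100 mm high, on the bench (bystander; origin on its underside)
There are look-alikes about, which are no part of the job. Several things have the shape of the tin; the one meant has the colours described above.

How it is judged:
By the outcome, as a careful person would: the job done as asked, in the order asked, and still so for the second after the job is handed in, with the robot touching nothing.
It also fails if it takes over 42 s, if anything falls off the work surface, if the arm or the gripper's body presses on something with over 40 N, if the wrist force passes 120 N, or if a joint passes its speed limit or range.

## Working session

There is one attempt and no reset: what is moved stays moved. The work goes in short steps, Python scripts to look and compute and a shell command to move; the robot and the scene stay as the last step left them, time stands still between calls to the robot, and variables do not carry over. Pictures are saved under pics/ and viewed, at most 10 in all, crops included, and the job is handed in when it is done.

```bash
mkdir -p pics
python3 - <<'E'
from rig import manip
import cv2,numpy as np
for n in("top","scene"):
    im=manip.get_image(n); cv2.imwrite(f"pics/{n}0.png",cv2.resize(im[:,:,::-1],(800,600),interpolation=cv2.INTER_CUBIC)); cv2.imwrite(f"{n}_raw.png",im[:,:,::-1])
    print(n,manip.camera_info(n))
print(manip.camera_info("wrist")); print(manip.get_state())
E
```

```text
top {'camera_matrix': array([[347.27350429,   0.        , 257.57575712],
       [  0.        , 347.27350429, 189.54758916],
       [  0.        ,   0.        ,   1.        ]]), 'eye': array([ 0.45945665, -0.02958688,  1.1223732 ]), 'orientation': array([-0.01373556,  0.70711863, -0.70687366,  0.01114467])}
scene {'camera_matrix': array([[424.73094894,   0.        , 251.70378791],
       [  0.        , 424.73094894, 196.20490392],
       [  0.        ,   0.        ,   1.        ]]), 'eye': array([1.46603964, 0.07978752, 0.86843554]), 'orientation': array([-0.28163147,  0.60766969,  0.66693103, -0.32653371])}
{'camera_matrix': array([[285.56177888,   0.        , 254.09031482],
       [  0.        , 285.56177888, 195.07422782],
       [  0.        ,   0.        ,   1.        ]]), 'tool_from_camera': array([[-3.52112213e-04, -9.63186232e-01, -2.68834817e-01,
         6.80229738e-02],
       [ 9.99999770e-01, -4.94839003e-04,  4.63146786e-04,
        -2.98633573e-04],
       [-5.79126560e-04, -2.68834593e-01,  9.63186185e-01,
        -1.42980438e-01],
       [ 0.00000000e+00,  0.00000000e+00,  0.00000000e+00,
         1.00000000e+00]])}
{'clock': 0.1, 'qpos': array([ 1.18503677e+00,  2.76529882e-01,  1.50601217e+00,  4.38088492e-05,
        1.36070217e+00, -1.21006100e-01]), 'qd': array([-0.00053868, -0.00016457, -0.00050024,  0.0003209 , -0.00334629,
       -0.00187877]), 'effort': array([ 2.06086361e-04, -4.17697978e+01, -2.46405530e+01, -1.50120322e-04,
        5.61214300e-03, -1.09814681e-05]), 'position': array([0.15027544, 0.55452639, 0.23052503]), 'ee_rot': array([-2.27743329e-04,  1.31994946e-01,  9.91250045e-01, -7.94049469e-04]), 'contact_force': array([-0.14464506,  0.28349019, -0.21275284]), 'moment': array([ 0.00218905,  0.03494186, -0.02174385]), 'gripper_force': 0.0, 'width': 0.08498633801821893}
```

View pics/top0.png

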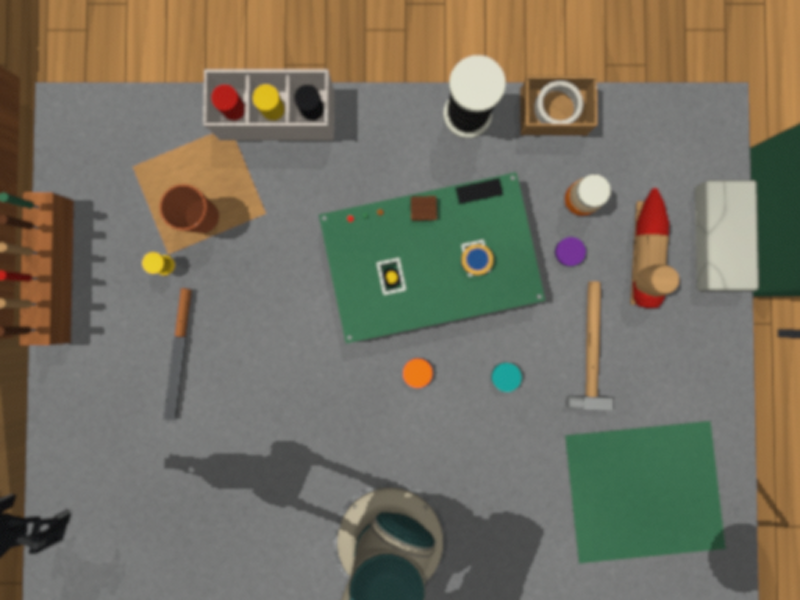

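View pics/scene0.png

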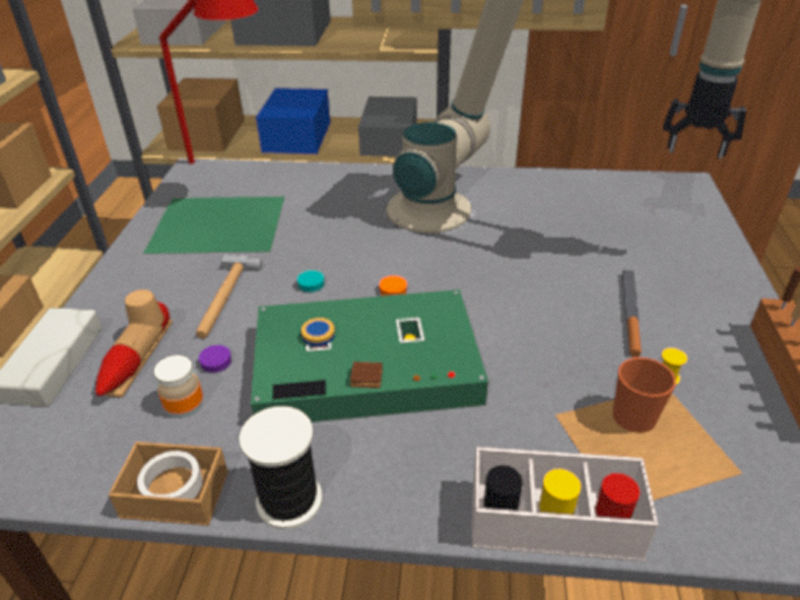

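The top view shows four tin-shaped discs: orange (418,373), teal (506,377) and purple (571,251) on the bench, and the blue one with a brass rim (477,259) on the deck over the right-hand well. The blue and brass one matches the description. The yellow key is visible in the left-hand well at (391,277), and the heel block is at (424,208). Next I'll check the choice in a close crop and compute poses.

```bash
cat > h.py <<'E'
import numpy as np
from scipy.spatial.transform import Rotation as R
from rig import manip
def rot(q): return R.from_quat(np.roll(q,-1)).as_matrix()
def ray(n,uv,z):
    c=manip.camera_info(n); K=c["camera_matrix"]
    if n=="wrist":
        s=manip.get_state(); T=c["tool_from_camera"]; Q=rot(s["ee_rot"])
        E=s["position"]+Q@T[:3,3]; O=Q@T[:3,:3]
    else: E=c["eye"]; O=rot(c["orientation"])
    d=O@np.linalg.solve(K,[uv[0],uv[1],1]); return E+d*(z-E[2])/d[2]
E
python3 - <<'E'
from h import *
import cv2
im=cv2.imread("top_raw.png"); cv2.imwrite("pics/c1.png",cv2.resize(im[105:225,195:355],(800,600),interpolation=cv2.INTER_CUBIC))
s=.64
c=[ray("top",(u*s,v*s),.06) for u,v in[(320,215),(518,175),(547,300),(348,341)]]
print(np.round(c,3)); print(np.mean(c,0))
print("yaw",[np.degrees(np.arctan2(*(a-b)[[1,0]])) for a,b in((c[0],c[3]),(c[1],c[2]))])
for nm,p,z in(("tin",(477,259),.08),("well y",(391,276),.06),("heel",(424,209),.07)): print(nm,ray("top",np.array(p)*s,z))
E
```

```text
[[ 0.657  0.137  0.06 ]
 [ 0.736 -0.254  0.06 ]
 [ 0.489 -0.309  0.06 ]
 [ 0.409  0.081  0.06 ]]
[ 0.57289732 -0.08611995  0.06      ]
yaw [np.float64(12.777796962866828), np.float64(12.557816167694316)]
tin [ 0.5678169  -0.16928323  0.08      ]
well y [ 0.53643854 -0.00318292  0.06      ]
heel [ 0.66672043 -0.06768237  0.07      ]
```

View pics/c1.png

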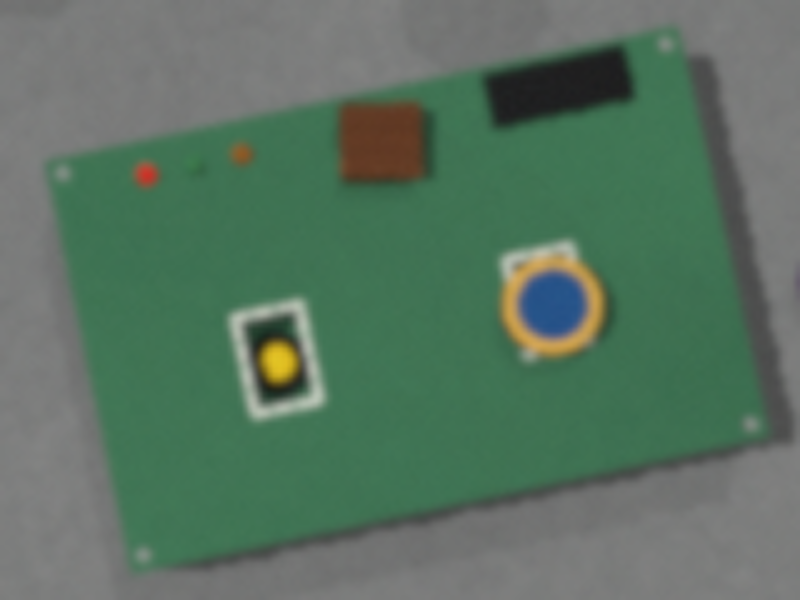

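The crop confirms the blue tin with the brass rim, at crop (553,305), standing over the right-hand well. The yellow key is in the left-hand well at crop (277,358).

I'll push the tin along deck +y into the gap between the wells. Two half-open fingers will cradle it, with tool x along deck +y and tool y along deck +x.

```bash
python3 -m handwheel '[{"translation":[-0.028,-0.029,0],"angular":[0,0,0],"hand":0.5},{"translation":[-0.028,-0.029,0],"angular":[0,0,0],"hand":0.5},{"translation":[-0.028,-0.029,0],"angular":[0,0,0],"hand":0.5},{"translation":[-0.028,-0.029,0],"angular":[0,0,0],"hand":0.5},{"translation":[-0.028,-0.029,0],"angular":[0,0,0],"hand":0.5},{"translation":[-0.028,-0.029,0],"angular":[0,0,0],"hand":0.5},{"translation":[-0.028,-0.029,0],"angular":[0,0,0],"hand":0.5},{"translation":[-0.028,-0.029,0],"angular":[0,0,0],"hand":0.5},{"translation":[-0.028,-0.029,0],"angular":[0,0,0],"hand":0.5},{"translation":[-0.028,-0.029,0],"angular":[0,0,0],"hand":0.5}]' 20
python3 -m handwheel '[{"translation":[-0.028,-0.029,0],"angular":[0,0,0],"hand":0.5},{"translation":[-0.028,-0.029,0],"angular":[0,0,0],"hand":0.5},{"translation":[-0.028,-0.029,0],"angular":[0,0,0],"hand":0.5},{"translation":[-0.028,-0.029,0],"angular":[0,0,0],"hand":0.5},{"translation":[-0.028,-0.029,0],"angular":[0,0,0],"hand":0.5},{"translation":[-0.028,-0.029,0],"angular":[0,0,0],"hand":0.5},{"translation":[-0.028,-0.029,0],"angular":[0,0,0],"hand":0.5},{"translation":[-0.028,-0.029,0],"angular":[0,0,0],"hand":0.5},{"translation":[-0.028,-0.029,0],"angular":[0,0,0],"hand":0.5},{"translation":[-0.028,-0.029,0],"angular":[0,0,0],"hand":0.5}]'
python3 -m handwheel '[{"translation":[0,0,0],"angular":[0,0,6.9],"hand":0.5},{"translation":[0,0,0],"angular":[0,0,6.9],"hand":0.5},{"translation":[0,0,0],"angular":[0,0,6.9],"hand":0.5},{"translation":[0,0,0],"angular":[0,0,6.9],"hand":0.5},{"translation":[0,0,0],"angular":[0,0,6.9],"hand":0.5},{"translation":[0,0,0],"angular":[0,0,6.9],"hand":0.5},{"translation":[0,0,0],"angular":[0,0,6.9],"hand":0.5},{"translation":[0,0,0],"angular":[0,0,6.9],"hand":0.5},{"translation":[0,0,0],"angular":[0,0,6.9],"hand":0.5},{"translation":[0,0,0],"angular":[0,0,0],"hand":0.5}]'
python3 - <<'E'
from h import *
import cv2
s=manip.get_state(); im=manip.get_image("wrist"); cv2.imwrite("pics/w1.png",cv2.resize(im[:,:,::-1],(800,600),interpolation=cv2.INTER_CUBIC))
print(np.round(rot(s["ee_rot"]),3),s["position"],s["width"],s["clock"])
E
```

```text
clock: 0.93
position: [0.345, 0.1999, 0.2312]
ee_rot: [0.0, 0.132, 0.991, 0.0]
contact_force: [-0.3, 0.7, -0.6]
width: 0.0425
gripper_force: 0.0
clock: 1.77
position: [0.5395, -0.1533, 0.2308]
ee_rot: [-0.0, 0.132, 0.991, 0.0]
contact_force: [0.6, -0.3, 0.6]
width: 0.0428
gripper_force: 0.0
clock: 2.6
position: [0.5389, -0.1512, 0.2308]
ee_rot: [-0.001, 0.625, 0.781, -0.0]
contact_force: [-0.7, -1.5, -0.6]
width: 0.0427
gripper_force: 0.0
[[-0.218  0.976 -0.001]
 [ 0.976  0.218  0.001]
 [ 0.001 -0.001 -1.   ]] [ 0.53887863 -0.1512436   0.23079455] 0.042711114397677025 2.6
```

View pics/w1.png

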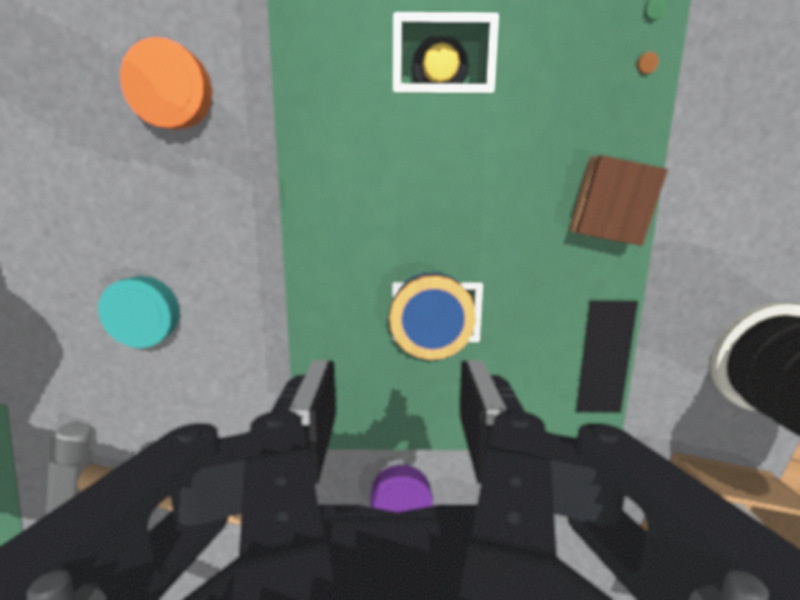

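The wrist view shows the tin's lid centred at (433,317). The red well's frame has visible corners at (393,283), (482,283) and (480,342). The yellow well's frame is centred at about (445,52), and the fingertips are at (325,365) and (470,365).

Run:
```python
from h import *
s=manip.get_state();Q=rot(s["ee_rot"])
for nm,p,z in(("tin",(433,317),.08),("ytl",(393,13),.06),("ytr",(499,12),.06),("ybr",(496,92),.06),("ybl",(393,92),.06),("rtl",(393,283),.06),("rtr",(482,283),.06),("rbr",(480,342),.06)):
    w=ray("wrist",np.array(p)*.64,z); print(nm,np.round(w,4),"tool mm",np.round(Q.T@(w-s["position"])*1e3,1))
```

```text
tin [ 0.568  -0.1678  0.08  ] tool mm [-22.7  24.8 150.8]
ytl [0.4991 0.0117 0.06  ] tool mm [167.6  -2.4 171. ]
ytr [0.5629 0.0268 0.06  ] tool mm [168.1  63.1 170.9]
ybr [ 0.5738 -0.0172  0.06  ] tool mm [122.8  63.9 170.9]
ybl [ 0.509 -0.032  0.06 ] tool mm [122.8  -2.5 170.9]
rtl [ 0.5367 -0.155   0.06  ] tool mm [ -3.3  -2.8 170.9]
rtr [ 0.5992 -0.1408  0.06  ] tool mm [ -3.3  61.3 170.8]
rbr [ 0.6101 -0.1846  0.06  ] tool mm [-48.4  62.1 170.8]
```

```bash
python3 -m handwheel '[{"translation":[-0.039,0.0125,0],"angular":[0,0,0],"hand":0.5},{"translation":[-0.039,0.0125,0],"angular":[0,0,0],"hand":0.5},{"translation":[0,0,0.038],"angular":[0,0,0],"hand":0.5},{"translation":[0,0,0.038],"angular":[0,0,0],"hand":0.5},{"translation":[0,0,0.038],"angular":[0,0,0],"hand":0.5},{"translation":[0,0,0.03],"angular":[0,0,0],"hand":0.5},{"translation":[0,0,0.012],"angular":[0,0,0],"hand":0.5},{"translation":[0,0,0.006],"angular":[0,0,0],"hand":0.5},{"translation":[0,0,0.004],"angular":[0,0,0],"hand":0.5},{"translation":[0,0,0],"angular":[0,0,0],"hand":0.5}]'
python3 - <<'E'
from h import *
import cv2
im=manip.get_image("wrist"); cv2.imwrite("pics/w2.png",im[:,:,::-1])
E
```

```text
clock: 3.48
position: [0.581, -0.222, 0.0652]
ee_rot: [0.0, 0.624, 0.782, 0.0]
contact_force: [0.0, 0.5, 0.4]
width: 0.0423
gripper_force: 0.0
```

View pics/w2.png

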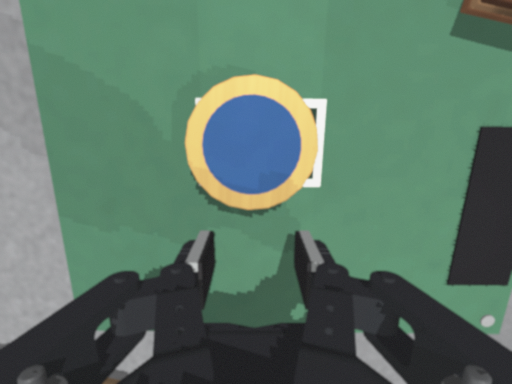

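The wrist view shows the tin at (252,142), centred in front of the two fingertips at (208,240) and (303,240). Now the push.

```bash
python3 -m handwheel '[{"translation":[0.012,0,0],"angular":[0,0,0],"hand":0.5},{"translation":[0.010,0,0],"angular":[0,0,0],"hand":0.5},{"translation":[0.010,0,0],"angular":[0,0,0],"hand":0.5},{"translation":[0.010,0,0],"angular":[0,0,0],"hand":0.5},{"translation":[0.010,0,0],"angular":[0,0,0],"hand":0.5},{"translation":[0.010,0,0],"angular":[0,0,0],"hand":0.5},{"translation":[0.010,0,0],"angular":[0,0,0],"hand":0.5},{"translation":[0.010,0,0],"angular":[0,0,0],"hand":0.5},{"translation":[0.010,0,0],"angular":[0,0,0],"hand":0.5},{"translation":[0.006,0,0],"angular":[0,0,0],"hand":0.5}]'
python3 -m handwheel '[{"translation":[0.004,0,0],"angular":[0,0,0],"hand":0.5},{"translation":[0.003,0,0],"angular":[0,0,0],"hand":0.5},{"translation":[0,0,0],"angular":[0,0,0],"hand":0.5}]'
python3 - <<'E'
from h import *
import cv2
im=manip.get_image("wrist"); cv2.imwrite("pics/w3.png",im[:,:,::-1])
E
```

```text
clock: 4.37
position: [0.5591, -0.1252, 0.0656]
ee_rot: [0.0, 0.624, 0.781, 0.0]
contact_force: [0.2, -3.3, 3.8]
width: 0.0429
gripper_force: 2.2
clock: 4.62
position: [0.5577, -0.119, 0.0654]
ee_rot: [-0.0, 0.624, 0.781, 0.0]
contact_force: [0.6, -2.4, 2.0]
width: 0.0426
gripper_force: 1.5
```

View pics/w3.png

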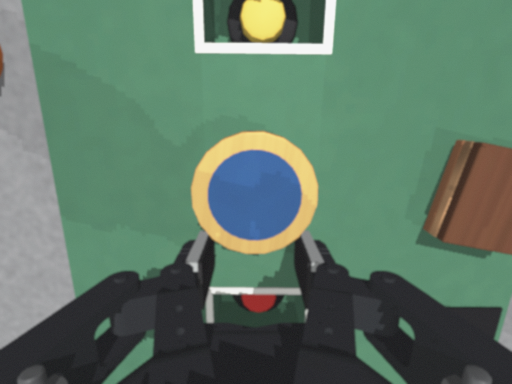

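The tin now stands at (255,192) between the two wells. The red key shows at (258,300) and the yellow well is clear. Next I'll back off, rise, shut the fingers and line up over the red well.

```bash
python3 -m handwheel '[{"translation":[-0.012,0,0],"angular":[0,0,0],"hand":0.5},{"translation":[-0.020,0,0],"angular":[0,0,0],"hand":0.5},{"translation":[-0.020,0.004,-0.03],"angular":[0,0,0],"hand":0.5},{"translation":[0,0,-0.035],"angular":[0,0,0],"hand":1},{"translation":[0,0,0],"angular":[0,0,0],"hand":1},{"translation":[0,0,0],"angular":[0,0,0],"hand":1},{"translation":[0,0,0],"angular":[0,0,0],"hand":1},{"translation":[0,0,0],"angular":[0,0,0],"hand":1}]'
python3 - <<'E'
from h import *
import cv2
s=manip.get_state();Q=rot(s["ee_rot"])
im=manip.get_image("wrist"); cv2.imwrite("pics/w4.png",cv2.resize(im[:,:,::-1],(800,600),interpolation=cv2.INTER_CUBIC))
print(s["position"],s["width"])
# predicted pixels of well centre (from earlier fix)
c=manip.camera_info("wrist");T=np.linalg.inv(c["tool_from_camera"])
for w in([.5731,-.1692,.06],[.5731,-.1692,.04]):
    t=Q.T@(np.array(w)-s["position"]);p=c["camera_matrix"]@(T[:3,:3]@t+T[:3,3]);print("tool",t,"px800",p[:2]/p[2]/.64)
E
```

```text
clock: 5.33
position: [0.5715, -0.1688, 0.1285]
ee_rot: [-0.002, 0.624, 0.781, -0.0]
contact_force: [-0.3, 0.7, -0.2]
width: -0.0003
gripper_force: 0.0
[ 0.5714629  -0.16881631  0.12850477] -0.00029208603669689254
tool [-0.00092789  0.00173299  0.0684972 ] px800 [400.78537961 323.72138448]
tool [-0.00098432  0.00179737  0.08849702] px800 [400.53380283 312.42388536]
```

View pics/w4.png

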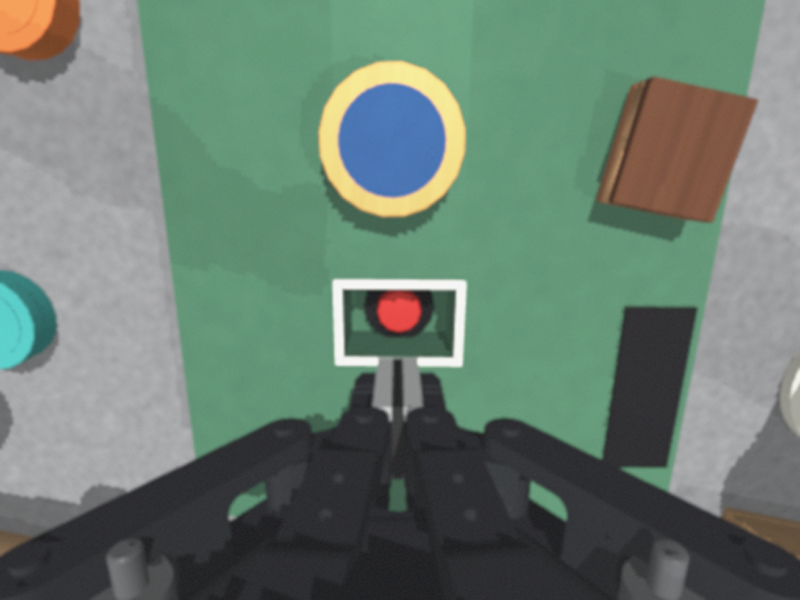

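The wrist view shows both wells uncovered and the tin at (392,138). The red key is at (399,311), against a predicted (400,312), so I'm aligned. Next is the descent to just above the key.

```bash
python3 -m handwheel '[{"translation":[-0.001,0.0015,0.03],"angular":[0,0,0],"hand":1},{"translation":[0,0,0.025],"angular":[0,0,0],"hand":1},{"translation":[0,0,0.015],"angular":[0,0,0],"hand":1},{"translation":[0,0,0.010],"angular":[0,0,0],"hand":1},{"translation":[0,0,0.004],"angular":[0,0,0],"hand":1},{"translation":[0,0,0],"angular":[0,0,0],"hand":1}]'
python3 -m handwheel '[{"translation":[0,0,0.003],"angular":[0,0,0],"hand":1},{"translation":[0,0,0.002],"angular":[0,0,0],"hand":1},{"translation":[0,0,0.002],"angular":[0,0,0],"hand":1},{"translation":[0,0,0],"angular":[0,0,0],"hand":1}]'
```

```text
clock: 5.88
position: [0.5739, -0.1695, 0.0449]
ee_rot: [-0.001, 0.624, 0.781, -0.0]
contact_force: [-0.5, -0.5, 0.8]
width: -0.0005
gripper_force: 0.0
clock: 6.22
position: [0.5753, -0.1702, 0.0398]
ee_rot: [0.001, 0.624, 0.781, 0.0]
contact_force: [1.1, -0.3, 0.8]
width: 0.0003
gripper_force: 0.7
```

```bash
python3 -m handwheel '[{"translation":[0,0,0.002],"angular":[0,0,0],"hand":1},{"translation":[0,0,0.001],"angular":[0,0,0],"hand":1},{"translation":[0,0,0],"angular":[0,0,0],"hand":1}]'
python3 -m handwheel '[{"translation":[0,0,0.002],"angular":[0,0,0],"hand":1},{"translation":[0,0,0.001],"angular":[0,0,0],"hand":1},{"translation":[0,0,0],"angular":[0,0,0],"hand":1},{"translation":[0,0,0],"angular":[0,0,0],"hand":1}]'
```

```text
clock: 6.47
position: [0.5753, -0.1702, 0.0368]
ee_rot: [0.001, 0.624, 0.781, 0.0]
contact_force: [0.5, 0.1, 3.3]
width: 0.0
gripper_force: 1.6
clock: 6.8
position: [0.5753, -0.1702, 0.034]
ee_rot: [0.001, 0.624, 0.781, 0.0]
contact_force: [0.3, -0.2, 6.3]
width: -0.0002
gripper_force: 3.3
```

Nearly at the stop. I'll go a little further so the force clearly rises at the end of travel.

```bash
python3 -m handwheel '[{"translation":[0,0,0.001],"angular":[0,0,0],"hand":1},{"translation":[0,0,0],"angular":[0,0,0],"hand":1},{"translation":[0,0,0],"angular":[0,0,0],"hand":1}]'
```

```text
clock: 7.05
position: [0.5753, -0.1702, 0.0339]
ee_rot: [0.001, 0.624, 0.781, 0.0]
contact_force: [-1.1, 1.6, 10.8]
width: 0.0002
gripper_force: 5.9
```

The force went from 6.3 to 10.8 N with the tip held at z = 0.034, so the key is against its hard stop. Next I'll let it go and withdraw.

```bash
python3 -m handwheel '[{"translation":[0,0,0],"angular":[0,0,0],"hand":1},{"translation":[0,0,0],"angular":[0,0,0],"hand":1},{"translation":[0,0,-0.004],"angular":[0,0,0],"hand":1},{"translation":[0,0,-0.008],"angular":[0,0,0],"hand":1},{"translation":[0,0,-0.015],"angular":[0,0,0],"hand":1},{"translation":[0,0,-0.03],"angular":[0,0,0],"hand":1},{"translation":[0,0,-0.035],"angular":[0,0,0],"hand":1},{"translation":[0,0,-0.03],"angular":[0,0,0],"hand":1},{"translation":[0,0,-0.02],"angular":[0,0,0],"hand":1},{"translation":[0,0,0],"angular":[0,0,0],"hand":1}]'
python3 - <<'E'
from h import *
import cv2
im=manip.get_image("wrist"); cv2.imwrite("pics/w5.png",im[:,:,::-1])
E
```

```text
clock: 7.88
position: [0.5768, -0.1709, 0.1792]
ee_rot: [0.004, 0.624, 0.781, 0.001]
contact_force: [-0.2, -0.6, 0.7]
width: -0.0002
gripper_force: 0.0
```

View pics/w5.png

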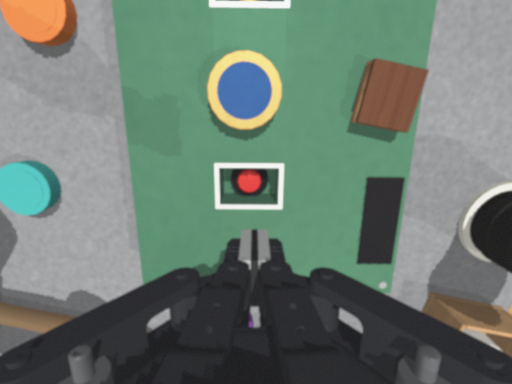

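The picture shows the tin flat on the deck at (245,90), the red key free and sprung back at (249,181), both wells uncovered and the heel block where it was. The arm is clear of everything.

```bash
python3 -c "from rig import manip; print(manip.sign_off())"
```

```text
the job is handed in; nothing more can be done
None
```

The job is handed in at about 8 s of robot time: the tin stands flat between the two uncovered wells, the red key was pressed to its stop (10.8 N) and let go, and the yellow key and everything else were left alone.

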